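# Open the aroma diffuser and its child-safe oil bottle

## Robot

A 7-joint arm with a two-finger parallel gripper is mounted at the origin on the work surface. World frame = base frame: x ahead of the robot, y to its left, z up, the work surface at z = 0. Lengths are in m, angles in degrees, forces in N, time in s.
With the tool pointing down it reaches from about 0.35 to 0.775 m from the base axis. Payload 3.1 kg.
Tool frame: the origin (TCP) lies on the centre line of the jaws, within the pads' length; the fingertips stand 17 mm ahead of it and the grasp point (between the pads) lies 2 mm behind it (robot.tip_reach is the distance from the TCP to the fingertips, in m); z points along the fingers, y is the direction in which the jaws open and shut (so a half turn about z gives the same grasp; the last joint's range is limited). The gripper opens to 85 mm and grips with 20 to 120 N. Pads are 22 mm wide; open, the fingers measure 114 mm over their backs; the gripper's body (76 mm by 85 mm) begins 54 mm behind the grasp point. The pads swing forward as they close: fully open they stand 13 mm farther back than shut.
Start: joints at [67.626, 17.813, 0.802, 86.603, -0.252, 75.585, -1.558], TCP at [0.188, -0.517, 0.21] pointing down, gripper open.
Joint ranges: [-154.91, 154.91], [-16.99, 109.72], [-72.82, 74.43], [7.12, 147.25], [-82.49, 262.49], [11.32, 116.49], [-174.64, 174.64]. Speed limits (degrees/s): [159.86, 159.86, 180, 180, 180, 180, 180].

## Interface

Orientations are given as [roll, pitch, yaw] about the fixed x, y, z axes, in that order (R = Rz(yaw) Ry(pitch) Rx(roll)).
In Python, from station import robot, fingers, vision, workorder, recognise gives the robot as it stands. Calls block until the motion is done:
- robot.move_to(position, orientation): joint-space move of the TCP to a pose.
- robot.line_to(position, orientation=None, velocity=0.15, f_stop=None): straight line of the TCP; orientation=None keeps the orientation; velocity is the mean speed in m/s. With f_stop (N) it stops when the force on the tool has changed by that much, and returns True; else False.
- robot.move_j(angles): joint-space move.
- fingers.gripper_to(opening, force=None): opening from 0.0 (shut) to 1.0 (fully open); force is the grip in N (None keeps the last); returns when the fingers have stopped.
- robot.pause(seconds).
- robot.inverse_kinematics(position, orientation): joint angles nearest the present ones, or None.
- vision.grab_frame(name): name is "side" or "top" or "wrist"; returns the picture (400x640x3 uint8, red, green, blue); there is no depth.
- vision.calibration(name): a dict with "mtx" (3x3 intrinsics, pixels), "extrinsics" (4x4, takes a point from world to camera coordinates); the wrist camera has in their place "T_tool_cam" (4x4, takes a point from camera to tool coordinates, whose origin is the TCP and whose axes are the flange's). Camera axes: x right, y up, looking along -z (the intrinsics and any distortion apply to the point x, -y, -z); pixel columns grow to the right and rows downward; lengths in m; the calibration is good to about 2 mm. A picture is of the moment at which its call begins: read the wrist's pose just before it. calibration takes no time and is no camera call.
A pose or a line that the arm cannot do raises robot.PlanningError and nothing moves.
- workorder.close_job(): hands the job in, once; it reports no verdict.
Trained networks look in the newest picture that a camera, given by its name, has taken for a name from the list of things; names that differ only in an ending like _2 or _b are one class to them, and where a whole thing is asked for, a point or a joint stands for the part that bears it (a point fixed in the world has none). Each returns a list of dicts, best first, with "p" (0 to 1); they miss things now and then, are a little off and sometimes report something else, mostly with a low value. They report only what shows in the picture. A call takes as long as a camera call. They do not tell look-alikes from the thing itself.
- recognise(label, camera): "rect" ([centre column, centre row, width, height] in pixels, round what is visible of it).
Readings, each from a call of its own:
- robot.current_time_s(): time.
- robot.current_joint_positions(): joint angles.
- robot.current_dq(): joint speeds.
- robot.current_joint_torque(): joint torques, N m.
- robot.current_tool_pos(): TCP position.
- robot.current_eef_rot(): TCP orientation.
- robot.current_contact_force(): force on the tool from outside, world axes, zero at the start.
- robot.current_torque(): the same for the moment, N m.
- robot.current_finger_gap(): opening from 0.0 (shut) to 1.0 (fully open).
Only numpy, scipy, OpenCV 4.12 (cv2) and the standard library are available. Lean on these libraries where they do the work, as an engineer would, in place of code of your own. Each camera call takes 0.05 s, during which the arm holds its last target.

## Task

Get the stall's aroma diffuser ready for a refill: first twist its lid off anticlockwise, lift it away and set it down gently, right way up, on the round cork mat. Then open the square refill bottle where it stands: press its push-and-turn safety cap down, twist it free anticlockwise, and finish still holding the cap a few centimetres straight above the open bottle, which stays upright on the table. Leave the biscuit box, balm jar and little green oil bottle where they are.

Things in the scene. Friction and masses are not known exactly. Their poses are not given: they have to be found in the camera images.
- diffuser: Aroma diffuser, fixed to the table: round, 120 mm across and 90 mm high, wooden foot and white tank, with an open neck 80 mm across rising to 108 mm under the lid. Origin: centre of its underside, on the table; z up. Its three bayonet ledges hold the lid down until the lid is turned.
- diffuser_seat (a point): Point on the diffuser's axis, 92 mm above the table, where the closed lid's origin sits. Closed, the lid cannot be lifted; turned anticlockwise (seen from above) by 0.65 rad or more from its start it lifts straight off. A stop ends the turn 1.4 to 1.7 rad from the start, where the lid is still free. It turns easily.
- diffuser_lid: White lid of the diffuser, 98 mm across, 74 mm high, about 0.14 kg, loose. Origin: centre of the lower edge of its skirt; z up through its mist spout. Under the spout it is a low cone: 34 mm high at radius 20 mm, 22 mm high at radius 46 mm, 16 mm at the rim.
- lid_spout (a point): Middle of the lid's mist spout, the lid's grip: an upright smooth round post on the lid's axis, 36 mm across, from 38 to 74 mm above the lid's origin; this point is 60 mm above that origin.
- oil_bottle: Square dark green refill bottle, 84 x 84 mm, full, about 0.9 kg, standing loose on the table. Shoulder at 125 to 137 mm; neck 31 mm across (40 mm over its ledges) up to the mouth at 160 mm. Origin: centre of its underside; z up along the neck axis.
- bottle_cap: White push-and-turn safety cap, round, ribbed, 48 mm across, 26 mm high, 0.04 kg, loose, two red arrows on top. Origin: centre of its lower edge; z up. Closed, its origin is 146 mm above the bottle's origin and its lower edge 9 mm above the bottle's shoulder. Gripped by its sides it can be pushed, turned and lifted in one grasp.
- cap_top (a point): Centre of the cap's top, 26 mm above the cap's origin. A spring under the top holds the cap up in a lock: unpressed it neither turns nor comes off. Push it down 4 mm or more (about 5 N to start, 8 N at 4 mm, bottoms at 5.5 mm), turn it anticlockwise (seen from above) while pushed, by 0.65 rad or more: it is then free and lifts straight off.
- bottle_mouth (a point): Centre of the bottle's mouth, 160 mm above the bottle's origin. A stop ends the cap's turn 1.5 to 1.65 rad from the start, where the cap is still free. The bottle's weight and the push keep the bottle from turning along.
- cork_mat: Round cork mat, 140 mm across, 5 mm thick, fixed on the table; the place for the lid. Origin: centre of its underside, on the table.
- cookie_box: Bystander: clear hinged food box of biscuits, 150 x 200 mm, 72 mm high. Origin: centre of its underside.
- balm_jar: Bystander: small amber jar with golden lid, 62 mm across, 50 mm high. Origin: centre of its underside.
- sample_oil: Bystander: little green glass oil bottle with black cap, 38 mm across, 110 mm high. Origin: centre of its underside.
Not all that is in view belongs to the job. What is meant by the cork_mat is not pink, and is the smaller of those in its own colour.

How it is judged (in metres and radians):
On the way, in this order (a step that is already met when the one before it is completed fails the run):
1. the lid rests right way up on the cork mat, let go (horizontal distance between diffuser_lid and cork_mat below 0.03 m and height (world z) of diffuser_lid below 0.009 m and angle between diffuser_lid's own z axis and vertical below 0.1 rad and contact force between the fingers and diffuser_lid below 0.2 N and linear speed of diffuser_lid below 0.03 m/s), for 0.2 s.
2. the safety cap is pressed down on the bottle by 3 mm or more (z of bottle_cap in the frame of oil_bottle below 0.1432 m and horizontal distance between bottle_cap and oil_bottle below 0.006 m), for 0.1 s.
At the end, for the whole second after the job is handed in: Fingers hold the cap still, upright within 20 deg, touching nothing else, 24 to 154 mm above its closed height, within 30 mm of the bottle axis; bottle upright on the table within 50 mm of its place; lid right way up on the cork mat, centres within 30 mm (z of bottle_cap in the frame of oil_bottle between 0.17 and 0.3 m and horizontal distance between bottle_cap and oil_bottle below 0.03 m and angle between bottle_cap's own z axis and vertical below 0.35 rad and contact force between the fingers and bottle_cap above 1 N and contact force between bottle_cap and oil_bottle below 0.05 N and linear speed of each of bottle_cap, diffuser_lid below 0.03 m/s and angle between oil_bottle's own z axis and vertical below 0.05 rad and height (world z) of oil_bottle below 0.004 m and linear speed of oil_bottle below 0.02 m/s and distance of oil_bottle from where it was at the start of the episode below 0.05 m and horizontal distance between diffuser_lid and cork_mat below 0.03 m and height (world z) of diffuser_lid below 0.009 m and angle between diffuser_lid's own z axis and vertical below 0.1 rad); the arm keeps its last pose, push and grip.
It fails at once if the biscuit box, the balm jar or the little oil bottle is pushed more than 20 mm from its place or knocked over (distance of any of cookie_box, balm_jar, sample_oil from where it was at the start of the episode above 0.02 m or angle between any of sample_oil, balm_jar, cookie_box's own z axis and vertical above 0.5 rad).
It fails at once if the lid is dropped (falls free of the fingers faster than 0.45 m/s) (linear speed of diffuser_lid above 0.45 m/s and contact force between the fingers and diffuser_lid below 0.05 N).
It fails at once if the refill bottle is tipped by more than 20 degrees or lifted off the table by more than 20 mm (angle between oil_bottle's own z axis and vertical above 0.35 rad or height (world z) of oil_bottle above 0.02 m).
It also fails if it takes over 56 s, if anything falls off the work surface, if the arm or the gripper's body presses on something with over 40 N, if the wrist force passes 120 N, or if a joint passes its speed limit or range.

## Working session

There is one attempt and no reset: what is moved stays moved. The work goes in short steps, each a Python script; the robot and the scene stay as the last script left them, time stands still between calls to the robot, and variables do not carry over. Pictures are saved under pics/ and viewed, and the job is handed in when it is done.

```bash
mkdir -p pics; ls; python3 - <<'E'
from station import robot, fingers, vision, workorder, recognise
import cv2
for n in ["side","top","wrist"]:
    f=vision.grab_frame(n); cv2.imwrite(f"pics/{n}0.png",f[:,:,::-1])
    c=vision.calibration(n); print(n,{k:(v.round(4).tolist() if hasattr(v,'round') else v) for k,v in c.items()})
    if n!="wrist":
        for l in ["diffuser","diffuser_lid","oil_bottle","bottle_cap","cork_mat","cookie_box","balm_jar","sample_oil"]:
            print(l,[(([round(x) for x in d["rect"]]),round(d["p"],2)) for d in recognise(l,n)])
print(robot.current_time_s(),robot.current_tool_pos(),robot.current_eef_rot())
E
```

```text
pics
side {'mtx': [[372.9726, 0.0, 317.6176], [0.0, 372.9726, 200.0517], [0.0, 0.0, 1.0]], 'extrinsics': [[-0.8655, -0.5008, -0.0141, 0.4698], [0.313, -0.5624, 0.7653, -0.2829], [-0.3912, 0.6579, 0.6435, -0.6845], [0.0, 0.0, 0.0, 1.0]]}
diffuser [([351, 310, 22, 47], 0.47)]
diffuser_lid [([353, 159, 34, 36], 0.64)]
oil_bottle [([271, 316, 58, 79], 0.6), ([354, 187, 43, 45], 0.47)]
bottle_cap [([264, 282, 31, 30], 0.92)]
cork_mat [([304, 251, 60, 45], 0.94), ([178, 310, 103, 86], 0.87), ([387, 283, 64, 53], 0.7)]
cookie_box [([231, 216, 104, 80], 0.61)]
balm_jar [([405, 228, 26, 31], 0.57)]
sample_oil [([352, 310, 24, 43], 0.62)]
top {'mtx': [[501.7659, 0.0, 314.2666], [0.0, 501.7659, 195.8779], [0.0, 0.0, 1.0]], 'extrinsics': [[0.0189, -0.9998, 0.0108, -0.0228], [0.9988, 0.0194, 0.0454, -0.5541], [-0.0456, 0.0099, 0.9989, -1.3011], [0.0, 0.0, 0.0, 1.0]]}
diffuser [([390, 196, 31, 48], 0.91), ([303, 112, 86, 64], 0.17)]
diffuser_lid [([402, 195, 42, 38], 0.58)]
oil_bottle [([216, 213, 54, 44], 0.69)]
bottle_cap [([207, 212, 19, 21], 0.83)]
cork_mat [([305, 268, 49, 53], 0.88), ([206, 135, 78, 81], 0.83), ([303, 191, 52, 49], 0.64)]
cookie_box [([302, 113, 89, 66], 0.83)]
balm_jar [([366, 266, 24, 26], 0.82), ([401, 195, 40, 41], 0.71)]
sample_oil [([252, 262, 18, 18], 0.68), ([302, 113, 83, 66], 0.41)]
wrist {'mtx': [[281.0134, 0.0, 315.8059], [0.0, 281.0134, 201.5856], [0.0, 0.0, 1.0]], 'T_tool_cam': [[-0.0011, 0.9446, 0.3281, 0.0848], [1.0, 0.0008, 0.0013, 0.0009], [0.0009, 0.3281, -0.9446, -0.1634], [0.0, 0.0, 0.0, 1.0]]}
0.95 [ 0.18800942 -0.51688445  0.21009425] [1.79999577e+02 1.43579664e-03 1.99880345e+01]
```

```bash
python3 - <<'E'
import cv2
a=cv2.imread("pics/top0.png"); cv2.imwrite("pics/top0c.png",cv2.resize(a[60:320,140:480],None,fx=2.3,fy=2.3,interpolation=cv2.INTER_CUBIC))
E
```

```text
(no output)
```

View pics/top0.png

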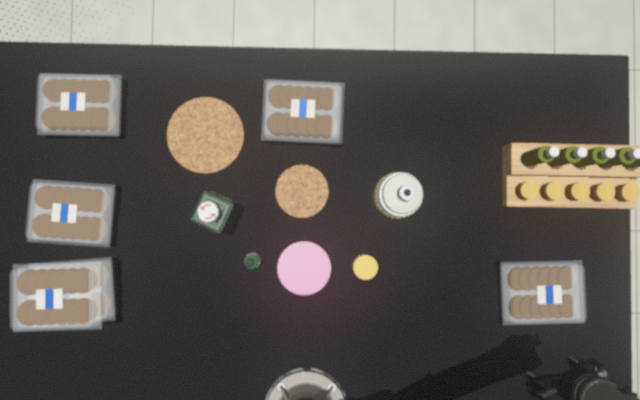

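View pics/side0.png

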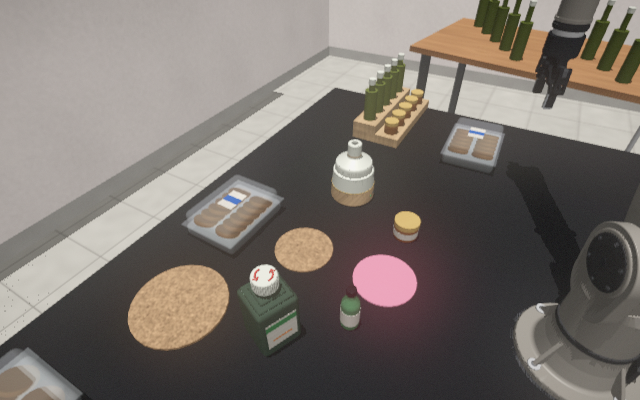

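```bash
ls pics
```

```text
side0.png
top0.png
top0c.png
wrist0.png
```

View pics/top0c.png

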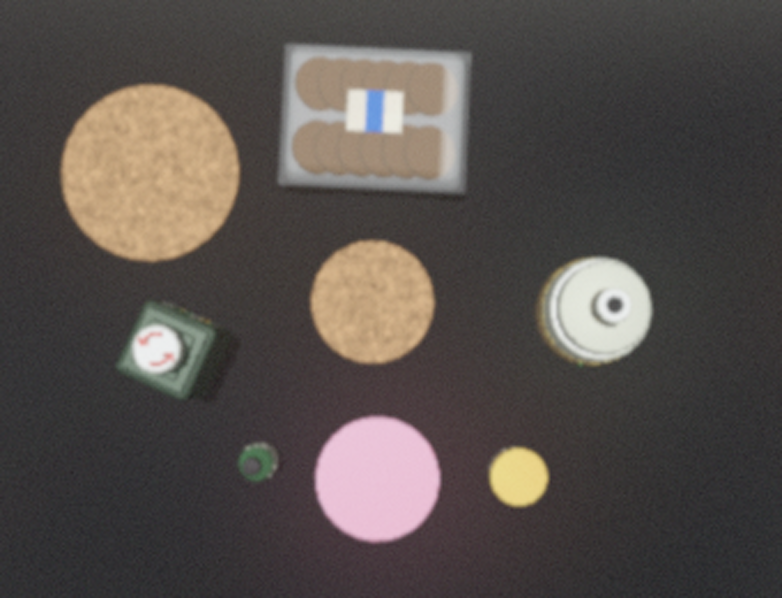

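The top view shows two cork mats (large at 206,135 and small at 302,191), a pink disc at 304,268, the single lidded diffuser at 400,195 and the square bottle's cap at 208,212. The row of green bottles and jars at upper right, the extra biscuit boxes and the small green bottle (252,261) could also be mistaken for something in the job. I choose the small cork mat at (302,191), the diffuser at (400,195) and the bottle at (214,212). Next I locate them.

```bash
cat > h.py <<'E'
from station import robot, fingers, vision, workorder, recognise
import numpy as np, cv2
def cam(n):
    c=vision.calibration(n); 
    if n=="wrist":
        p=np.array(robot.current_tool_pos()); 
        from scipy.spatial.transform import Rotation as R
        T=np.eye(4); T[:3,:3]=R.from_euler('xyz',robot.current_eef_rot(),degrees=True).as_matrix(); T[:3,3]=p
        E=np.linalg.inv(T@c["T_tool_cam"])
    else: E=c["extrinsics"]
    return c["mtx"],E
def back(K,E,u,v,z):
    d=np.array([(u-K[0,2])/K[0,0],-(v-K[1,2])/K[1,1],-1.]); R=E[:3,:3]; o=-R.T@E[:3,3]; d=R.T@d
    return o+d*(z-o[2])/d[2]
def proj(K,E,P):
    q=E[:3,:3]@np.array(P)+E[:3,3]; return np.array([K[0,2]+K[0,0]*q[0]/-q[2],K[1,2]-K[1,1]*q[1]/-q[2]])
def save(n,name):
    f=vision.grab_frame(n)[:,:,::-1].copy(); cv2.imwrite(f"pics/{name}.png",f); return f
E
python3 - <<'E'
from h import *
K,E=cam("top"); K2,E2=cam("side")
for n,u,v,z in [("spouttop",406.1,192.6,.166),("captop",208.3,211.7,.172),("mat",302,191,.005),("matrec",303,191,.005),("box",302.5,112.5,.06),("jar",366,267,.05),("oil",251.5,262,.11),("boxR",543,292,.04)]:
    p=back(K,E,u,v,z); print(n,p.round(4),proj(K2,E2,p).round(1), np.hypot(*p[:2]).round(3))
# mat by colour
a=cv2.imread("pics/top0.png"); s=cv2.imread("pics/side0.png")
for im,k,e in((a,K,E),(s,K2,E2)):
    h=cv2.cvtColor(im,cv2.COLOR_BGR2HSV); m=cv2.inRange(h,(8,60,110),(25,255,255))
    m=cv2.morphologyEx(m,cv2.MORPH_CLOSE,np.ones((5,5)))
    n,l,st,c=cv2.connectedComponentsWithStats(m)
    for i in range(1,n):
        if st[i,4]>500: print(c[i],st[i],back(k,e,*c[i],.005).round(4))
cv2.imwrite("pics/sidec.png",np.hstack([cv2.resize(s[130:215,320:390],(400,486),interpolation=2),cv2.resize(s[255:350,230:310],(400,475),interpolation=2)[:486] if 0 else cv2.resize(s[255:350,230:310],(400,486),interpolation=2)]))
E
```

```text
spouttop [ 0.5592 -0.2233  0.166 ] [355.3 142.8] 0.602
captop [0.5062 0.2316 0.172 ] [265.4 274.1] 0.557
mat [0.567  0.0204 0.005 ] [304.5 247.4] 0.567
matrec [0.5671 0.0177 0.005 ] [305.1 246.7] 0.567
box [0.7639 0.0223 0.06  ] [236.1 204.2] 0.764
jar [ 0.3752 -0.1461  0.05  ] [408.3 218.8] 0.403
oil [0.3878 0.1369 0.11  ] [353.  285.2] 0.411
boxR [ 0.3188 -0.6007  0.04  ] [474.  141.4] 0.68
[77.93571429 88.95204082] [ 44  80  65  22 980] [0.8258 0.6184 0.005 ]
[300.43340611  95.58296943] [270  86  62  23 916] [0.8208 0.0296 0.005 ]
[204.8042061  134.59663512] [ 166   96   78   78 4755] [0.7112 0.28   0.005 ]
[ 76.00753138 118.98493724] [  43  108   65   22 1195] [0.7457 0.6202 0.005 ]
[299.57155477 125.53533569] [ 268  114   63   23 1132] [0.7406 0.0303 0.005 ]
[569.36160298 181.30972352] [ 506  142  134   68 6438] [ 0.6066 -0.6878  0.005 ]
[301.48448276 190.72112069] [ 275  164   54   54 2320] [0.5677 0.0217 0.005 ]
[ 69.99197861 197.43048128] [  36  187   66   24 1122] [0.5383 0.6275 0.005 ]
[ 67.06266786 228.01432408] [  33  215   66   25 1117] [0.4582 0.6319 0.005 ]
[364.935714
[... 301 characters left out ...]
 54.78680611 313.10619469] [  17  299   71   26 1243] [0.2377 0.6545 0.005 ]
[481.06747844  48.51953323] [ 410   18  139   62 3942] [ 0.4977 -1.6235  0.005 ]
[603.26995885  75.37366255] [ 567   38   73   66 2430] [-0.0487 -1.5056  0.005 ]
[391.97438976 118.59743898] [ 353   87   76   61 2499] [ 0.6218 -0.6837  0.005 ]
[351.83778626 196.69274809] [331 181  44  26 524] [ 0.5521 -0.2054  0.005 ]
[243.69817073 220.07164634] [216 201  56  37 656] [0.7547 0.0161 0.005 ]
[406.57446809 222.9929078 ] [394 211  27  29 564] [ 0.3844 -0.1784  0.005 ]
[303.40826129 249.26945245] [ 274  227   59   45 2082] [0.5663 0.0267 0.005 ]
[178.03390348 306.81887599] [ 128  265  101   86 6548] [0.7078 0.2888 0.005 ]
```

View pics/sidec.png

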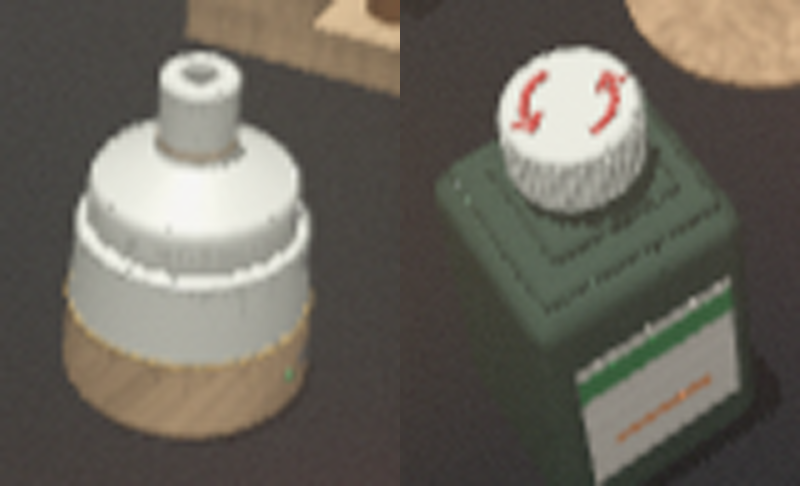

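The crops confirm the choices. Projecting the top-view points into the side view lands on the spout top (355,143) and the cap top (264,274) to within about 1 px. Next I check wrist ranges and hover over the lid for a close look.

```bash
python3 - <<'E'
from h import *
for P in ([.5592,-.2233,.25],[.567,.022,.1],[.5062,.2316,.17]):
    for y in range(-160,181,30):
        q=robot.inverse_kinematics(P,[180,0,y]); print(P[1],y,None if q is None else np.round(q).tolist())
t=robot.current_time_s()
robot.move_to([.5592,-.2233,.26],[180,0,-50]); print(robot.current_time_s()-t, robot.current_tool_pos())
K,E=cam("wrist"); f=save("wrist","w1")
for l in ["diffuser_lid"]: print(recognise(l,"wrist"))
print(proj(K,E,[.5592,-.2233,.166]), proj(K,E,[.5592,-.2233,.126]),proj(K,E,[.5592,-.2233,.108]))
E
```

```text
-0.2233 -160 [55.0, 35.0, -62.0, 72.0, 30.0, 90.0, 109.0]
-0.2233 -130 [55.0, 35.0, -62.0, 72.0, 30.0, 90.0, 139.0]
-0.2233 -100 [20.0, 23.0, 1.0, 73.0, -0.0, 83.0, -170.0]
-0.2233 -70 [23.0, 23.0, -4.0, 73.0, 1.0, 83.0, -141.0]
-0.2233 -40 [25.0, 24.0, -8.0, 73.0, 3.0, 83.0, -112.0]
-0.2233 -10 [28.0, 24.0, -12.0, 73.0, 5.0, 84.0, -84.0]
-0.2233 20 [30.0, 24.0, -14.0, 73.0, 6.0, 84.0, -54.0]
-0.2233 50 [32.0, 24.0, -18.0, 73.0, 7.0, 84.0, -25.0]
-0.2233 80 [35.0, 25.0, -23.0, 73.0, 10.0, 84.0, 3.0]
-0.2233 110 [38.0, 26.0, -28.0, 73.0, 12.0, 85.0, 31.0]
-0.2233 140 [40.0, 26.0, -31.0, 73.0, 13.0, 85.0, 61.0]
-0.2233 170 [41.0, 27.0, -34.0, 72.0, 14.0, 85.0, 90.0]
0.022 -160 [36.0, 39.0, -62.0, 91.0, 35.0, 72.0, 78.0]
0.022 -130 [36.0, 39.0, -62.0, 91.0, 35.0, 72.0, 108.0]
0.022 -100 [36.0, 39.0, -62.0, 91.0, 35.0, 72.0, 138.0]
0.022 -70 [11.0, 26.0, -20.0, 92.0, 10.0, 63.0, -172.0]
0.022 -40 [13.0, 27.0, -24.0, 92.0, 12.0, 64.0, -144.0]
0.022 -10 [17.0, 28.0, -30.0, 92.0, 15.0, 64.0, -116.0]
0.022 20 [19.0, 28.0, -33.0, 92.0, 16.0, 64.0, -87.0]
0.022 50 [22.0, 29.0, -37.0, 92.0, 19.
[... 393 characters left out ...]
 120.0]
0.2316 -70 [15.0, 32.0, -62.0, 88.0, 29.0, 77.0, 150.0]
0.2316 -40 [-64.0, 27.0, 54.0, 91.0, -22.0, 74.0, -137.0]
0.2316 -10 [10.0, 29.0, -52.0, 88.0, 23.0, 75.0, -145.0]
0.2316 20 [14.0, 32.0, -60.0, 88.0, 28.0, 77.0, -119.0]
0.2316 50 [14.0, 32.0, -60.0, 88.0, 28.0, 77.0, -89.0]
0.2316 80 [14.0, 32.0, -61.0, 88.0, 28.0, 77.0, -59.0]
0.2316 110 [14.0, 32.0, -61.0, 88.0, 28.0, 77.0, -29.0]
0.2316 140 [14.0, 32.0, -61.0, 88.0, 28.0, 77.0, 1.0]
0.2316 170 [14.0, 32.0, -60.0, 88.0, 28.0, 77.0, 31.0]
1.8167000000000002 [ 0.55855706 -0.22470023  0.25988291]
[{'rect': [312.5, 177.6, 82.4, 80.8], 'p': 0.95}]
[314.23031881 198.36655072] [314.39506934 186.80718845] [314.45675305 182.47928508]
```

View pics/w1.png

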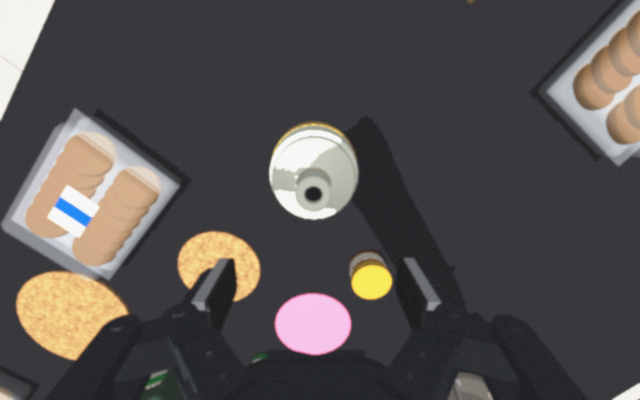

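The wrist view shows the lid's spout opening at (313,194), where I predicted (314,198). The arm may still have been settling, so I re-measure at rest, using the fitted spout centre.

```bash
python3 - <<'E'
from h import *
print(robot.current_tool_pos(),robot.current_eef_rot())
K,E=cam("wrist"); f=save("wrist","w2")
g=cv2.cvtColor(f,cv2.COLOR_BGR2GRAY)[165:225,285:345]
m=(g<60).astype(np.uint8); n,l,st,c=cv2.connectedComponentsWithStats(m)
for i in range(1,n):
    if 30<st[i,4]<400: print(st[i],c[i]+[285,165])
print(proj(K,E,[.5592,-.2233,.166]))
for u,v in((313.5,193.5),): print(back(K,E,u,v,.166))
cv2.imwrite("pics/w2c.png",cv2.resize(f[110:230,250:380],None,fx=5,fy=5))
E
```

```text
[ 0.55852363 -0.22478236  0.25990226] [ 1.79954724e+02 -1.22485335e-02 -5.01283235e+01]
[ 21  23  15  12 144] [312.90972222 193.59722222]
[  0  44  60  16 393] [316.28753181 220.15776081]
[314.17169882 198.39572432]
[ 0.56286075 -0.22670043  0.166     ]
```

View pics/w2c.png

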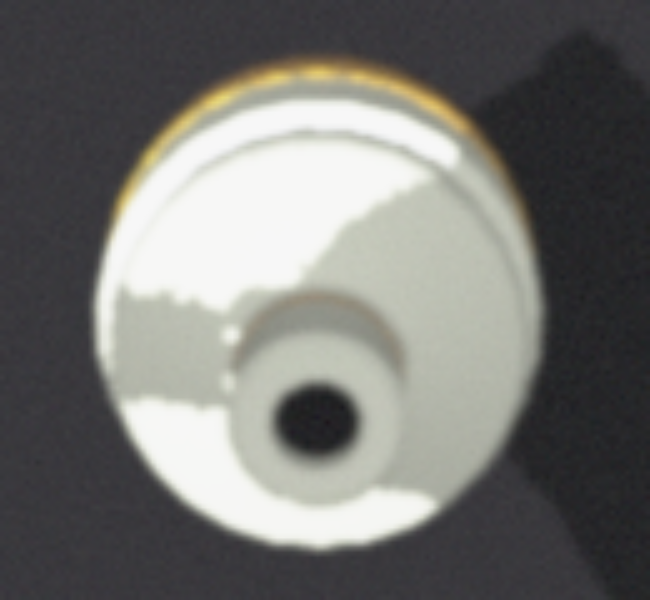

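The spout centre is at (313.4,193.4), which gives about (0.563,-0.227), 5 mm from the top/side result. I'll turn the hand 90° and look again, which separates the wrist camera's bias from the true position. That yaw also suits the twist.

```bash
python3 - <<'E'
from h import *
robot.move_to([.561,-.225,.26],[180,0,40]); robot.pause(.2)
print(robot.current_time_s(),robot.current_tool_pos(),robot.current_eef_rot())
K,E=cam("wrist"); f=save("wrist","w3"); np.savez("w3.npz",K=K,E=E)
print(proj(K,E,[.561,-.225,.166]))
cv2.imwrite("pics/w3c.png",cv2.resize(f[110:250,250:390],None,fx=4,fy=4))
E
```

```text
4.45 [ 0.56099439 -0.22497146  0.26001437] [1.79997100e+02 4.92467646e-03 3.99862924e+01]
[315.22190433 196.88518869]
```

View pics/w3c.png

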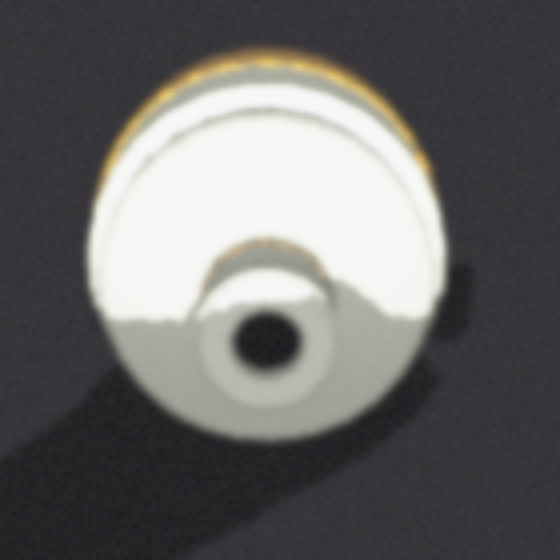

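View pics/w3.png

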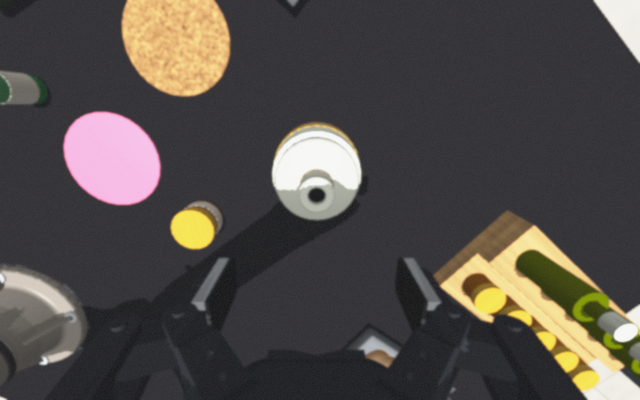

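```bash
python3 - <<'E'
from h import *
d=np.load("w3.npz"); P2=back(d["K"],d["E"],316.8,194.8,.166); P1=np.array([.56286,-.2267]); print(P2)
def R(y):
    y=np.radians(y); return np.array([[np.cos(y),np.sin(y)],[np.sin(y),-np.cos(y)]])
A=np.vstack([np.hstack([np.eye(2),R(-50.13)]),np.hstack([np.eye(2),R(39.99)])])
x=np.linalg.solve(A,np.r_[P1,P2[:2]]); print("truth",x[:2],"bias tool",x[2:])
Pm=back(d["K"],d["E"],176,47,.005); b=R(39.99)@x[2:]; print("mat",Pm,Pm[:2]-b)
print(proj(*cam("top"),[*x[:2],.166]),proj(*cam("side"),[*x[:2],.166]))
E
```

```text
[ 0.56359285 -0.22481045  0.166     ]
truth [ 0.56228363 -0.22538956] bias tool [0.00137524 0.00039768]
mat [0.56204773 0.01663472 0.005     ] [0.5607385  0.01605561]
[407.02219614 191.28856968] [354.56527313 142.11183251]
```

The two views agree on the spout at (0.562,-0.225), so I grasp there and twist.

```bash
python3 - <<'E'
from h import *
X,Y=.562,-.225
F=lambda: np.round(robot.current_contact_force(),1)
print(F())
s=robot.line_to([X,Y,.154],velocity=.12,f_stop=8); print("down",s,robot.current_tool_pos(),F())
fingers.gripper_to(0.0,force=50); print("gap",robot.current_finger_gap(),F(),robot.current_torque())
robot.move_to([X,Y,.154],[180,0,95]); robot.pause(.1)
print(robot.current_time_s(),robot.current_eef_rot(),F(),np.round(robot.current_torque(),2))
s=robot.line_to([X,Y,.19],velocity=.06,f_stop=12); robot.pause(.1); print("lift",s,robot.current_tool_pos(),F(),robot.current_finger_gap(),robot.current_time_s())
f=save("side","s1"); cv2.imwrite("pics/s1c.png",cv2.resize(f[90:230,290:420],None,fx=4,fy=4))
E
```

```text
[-1.1  0.3  0.7]
down False [ 0.56276624 -0.22517494  0.15499286] [ 0.2 -0.6  0.5]
gap -0.0023665389459933384 [-0.1 -0.3  0.2] [ 0.0077944  -0.01915539 -0.02252383]
7.25 [-1.79996764e+02  8.04112396e-03  9.49491292e+01] [ 0.3 -1.3  0.9] [-0.    0.01 -0.02]
lift False [ 0.56159133 -0.22495234  0.18941365] [-0.4 -0.2  0.9] 0.000354442719715361 8.1
```

View pics/s1c.png

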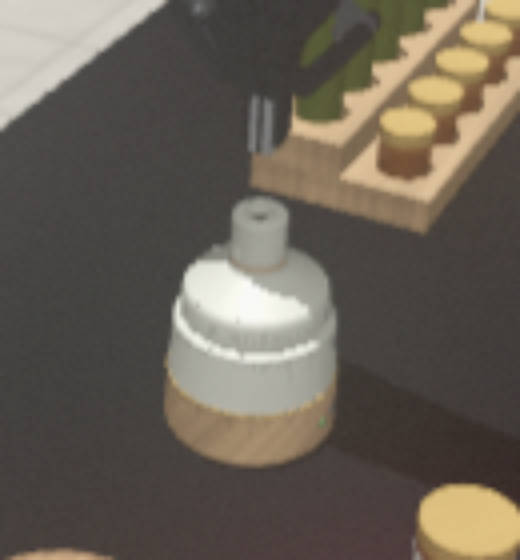

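The fingers closed fully on nothing. In the side view the shut fingertips are at (356,128), while I expected about (355,139), so they stand higher than assumed or are offset. I look at all the cameras before trying again.

```bash
python3 - <<'E'
from h import *
p=robot.current_tool_pos(); print(p, robot.tip_reach, robot.current_joint_positions())
w=save("wrist","w4"); t=save("top","t4"); s=save("side","s4")
p=np.array(p)
for n in("top","side"):
    K,E=cam(n); print(n,[proj(K,E,p+[0,0,dz]).round(1).tolist() for dz in(-.017,0,.02,.06)])
K,E=cam("wrist"); print([proj(K,E,p+[0,0,dz]).round(1).tolist() for dz in(-.017,0,.02)])
cv2.imwrite("pics/c4.png",np.hstack([cv2.resize(t[140:260,340:460],(400,400),interpolation=2),cv2.resize(s[60:180,300:420],(400,400),interpolation=2)]))
E
```

```text
[ 0.56160578 -0.22496641  0.18939101] 0.017 [ 42.08759074  28.66137032 -33.5898274   78.27307755  15.74580229
  77.7755982   13.41876607]
top [[407.4, 191.4], [408.8, 191.0], [410.6, 190.5], [414.4, 189.5]]
side [[354.9, 140.1], [355.2, 134.1], [355.6, 127.0], [356.5, 112.1]]
[[315.3, 230.2], [315.2, 241.3], [315.1, 257.1]]
```

View pics/c4.png

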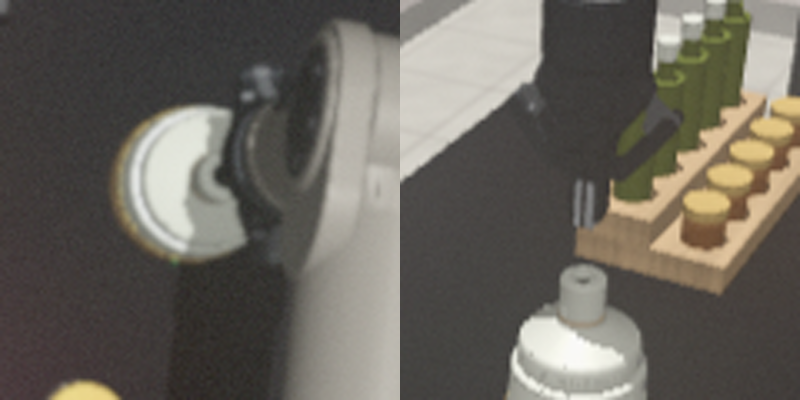

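View pics/w4.png

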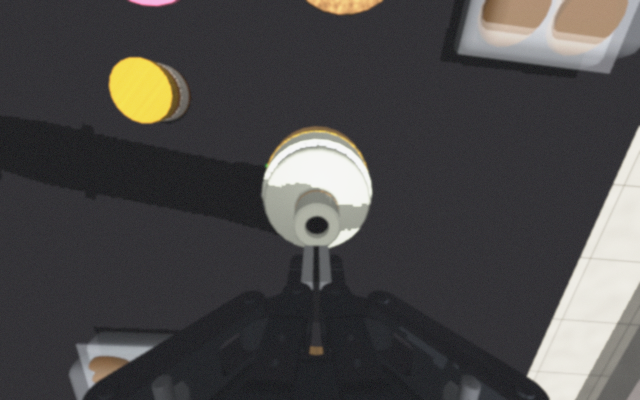

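All views agree. The tips stand at about TCP z + 20 mm (side row 127.5 against 127.0 predicted), not 17 mm ahead of the TCP, and xy is right. So the true tips are about 37 mm farther back than documented. I correct the heights by that and retry, guarded by f_stop and the finger gap.

```bash
python3 - <<'E'
from h import *
X,Y=.562,-.225
F=lambda: np.round(robot.current_contact_force(),1)
fingers.gripper_to(1.0)
s=robot.line_to([X,Y,.118],velocity=.08,f_stop=5); print("down",s,robot.current_tool_pos(),F())
f=save("side","s5"); cv2.imwrite("pics/s5c.png",cv2.resize(f[90:230,290:420],None,fx=4,fy=4))
K,E=cam("side"); print(proj(K,E,np.array(robot.current_tool_pos())+[0,0,.02]))
save("wrist","w5")
E
```

```text
down False [ 0.56259094 -0.22508356  0.11870251] [-0.9 -0.3 -0.5]
[353.84403849 151.23348223]
```

View pics/s5c.png

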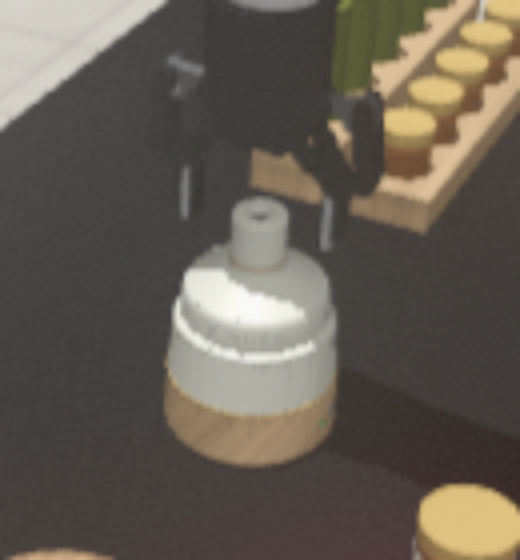

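View pics/w5.png

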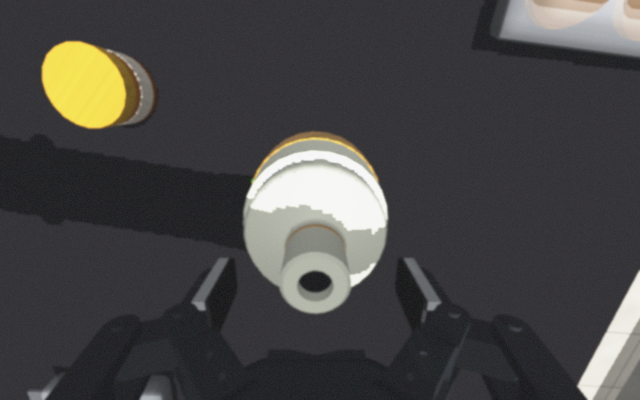

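The open jaws straddle the spout (tips at 337,144 and 372,152) and reach only its upper half. I go 7 mm lower, then grip.

```bash
python3 - <<'E'
from h import *
X,Y=.562,-.225
F=lambda: np.round(robot.current_contact_force(),1)
s=robot.line_to([X,Y,.111],velocity=.05,f_stop=5); print("down",s,robot.current_tool_pos(),F())
fingers.gripper_to(0.0,force=50); g=robot.current_finger_gap(); print("gap",g,F(),np.round(robot.current_torque(),2),robot.current_tool_pos())
if .3<g<.55:
    robot.move_to([X,Y,.111],[180,0,150]); robot.pause(.1)
    print(robot.current_time_s(),robot.current_eef_rot(),F(),np.round(robot.current_torque(),2))
    s=robot.line_to([X,Y,.15],velocity=.06,f_stop=10); robot.pause(.1); print("lift",s,robot.current_tool_pos(),F(),robot.current_finger_gap(),robot.current_time_s())
f=save("side","s6"); cv2.imwrite("pics/s6c.png",cv2.resize(f[90:230,290:420],None,fx=4,fy=4))
E
```

```text
down False [ 0.56152112 -0.22495908  0.11045115] [-0.4 -0.6 -0.3]
gap 0.40928004639027016 [0.7 0.  0.9] [ 0.04 -0.05  0.04] [ 0.5623566  -0.22503519  0.11135751]
11.975 [-1.79986965e+02  3.88213480e-02  1.49940367e+02] [-1.4 -0.8  3.2] [ 0.03  0.02 -0.03]
lift False [ 0.56150665 -0.22499012  0.14937279] [ 0.8 -0.4 -1.7] 0.40930736064449863 12.875
```

View pics/s6c.png

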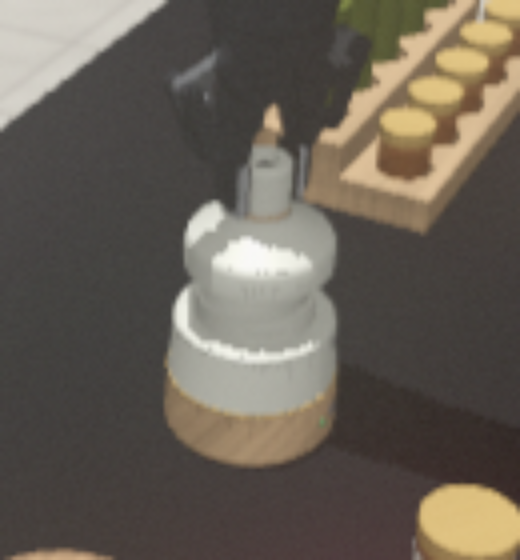

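The lid is off and held (skirt bottom at about row 165, above the diffuser's neck). I carry it to the small cork mat and set it down guarded.

```bash
python3 - <<'E'
from h import *
X,Y=.566,.019
F=lambda: np.round(robot.current_contact_force(),1)
robot.line_to([.562,-.225,.165],velocity=.12)
robot.line_to([X,Y,.12],velocity=.15); robot.pause(.1)
print(robot.current_time_s(),robot.current_tool_pos(),F())
robot.line_to([X,Y,.045],velocity=.1); robot.pause(.1)
f=save("side","s7"); print(robot.current_time_s(),robot.current_tool_pos(),robot.current_eef_rot(),F(),robot.current_finger_gap())
cv2.imwrite("pics/s7c.png",cv2.resize(f[170:290,230:380],None,fx=4,fy=4))
E
```

```text
15.1083 [0.56619706 0.01789435 0.12002729] [ 0.4 -0.9 -1.7]
16.1583 [0.56678133 0.01920201 0.04591593] [1.79941225e+02 8.91346158e-02 1.49997017e+02] [ 0.5 -0.4 -1.5] 0.40936064349929696
```

View pics/s7c.png

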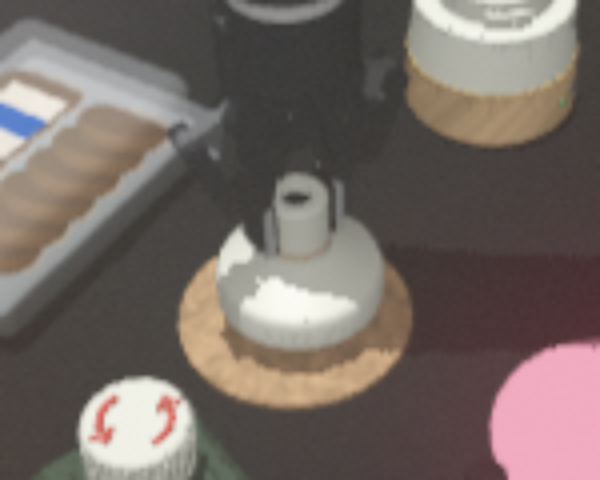

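The lid hangs about 20 mm above the small cork mat (mat at 74,82 in the crop quarter-scale), roughly centred. I lower it.

```bash
python3 - <<'E'
from h import *
X,Y=.566,.019
F=lambda: np.round(robot.current_contact_force(),1)
s=robot.line_to([X,Y,.021],velocity=.03,f_stop=4); print(s,robot.current_tool_pos(),F(),robot.current_time_s())
robot.pause(.1); print(F())
fingers.gripper_to(0.7); robot.pause(.1); print(robot.current_finger_gap(),F(),robot.current_time_s())
robot.line_to([X,Y,.115],velocity=.12); robot.pause(.1)
f=save("side","s8"); t=save("top","t8")
for n in("side","top"): print(recognise("diffuser_lid",n)[:2])
print(robot.current_time_s())
cv2.imwrite("pics/s8c.png",np.hstack([cv2.resize(f[180:290,250:360],(400,400),interpolation=2),cv2.resize(t[130:250,240:360],(400,400),interpolation=2)]))
K,E=cam("side"); print(proj(K,E,[.566,.019,.079]))
E
```

```text
True [0.56550657 0.0188568  0.02430996] [-1.  -0.3  4.4] 16.8167
[-0.3  0.1  5.5]
0.701597174952464 [-0.4 -0.  -0.9] 17.3833
[{'rect': [306.6, 240.5, 39.7, 41.7], 'p': 0.95}]
[]
18.6
[304.03959574 224.80646423]
```

View pics/s8c.png

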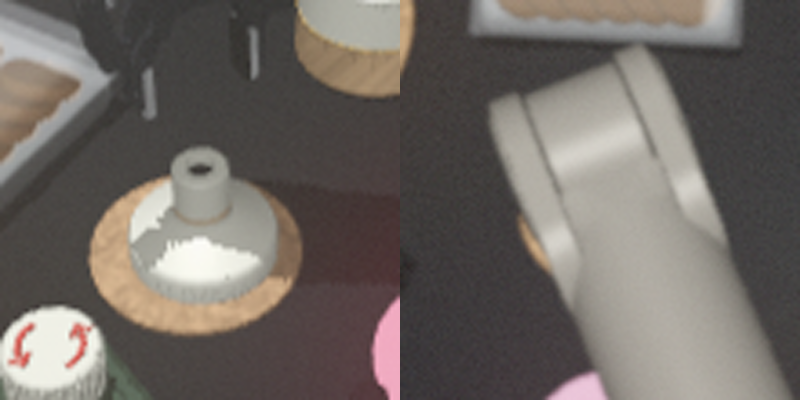

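The lid stands upright on the small cork mat, released, about 5 mm off centre; contact came at TCP z = 0.0243 as predicted. Now I take the wrist view over the refill bottle's cap.

```bash
python3 - <<'E'
from h import *
robot.line_to([.566,.019,.20],velocity=.2)
robot.move_to([.506,.231,.21],[180,0,100]); robot.pause(.2)
p=robot.current_tool_pos(); print(p,robot.current_eef_rot(),robot.current_time_s())
K,E=cam("wrist"); f=save("wrist","w9"); np.savez("w9.npz",K=K,E=E)
print(recognise("bottle_cap","wrist")[:2]); print(proj(K,E,[.506,.231,.172]),robot.inverse_kinematics([.506,.231,.12],[180,0,165]))
u,v=[int(x) for x in proj(K,E,[.506,.231,.172])]; print(u-80,v-70)
cv2.imwrite("pics/w9c.png",cv2.resize(f[v-70:v+70,u-80:u+80],None,fx=4,fy=4))
E
```

```text
[0.50657283 0.22961219 0.20955552] [-1.79962671e+02  2.74348622e-02  9.98771339e+01] 20.4833
[{'rect': [320.1, 210.2, 62.1, 60.1], 'p': 0.74}, {'rect': [483.2, 332.1, 138.4, 135.7], 'p': 0.62}]
[315.22415867 217.22114051] [ 10.18682175  31.76147689 -52.89595069  92.02783394  26.59643404
  69.66943278  26.97588485]
235 147
```

View pics/w9c.png

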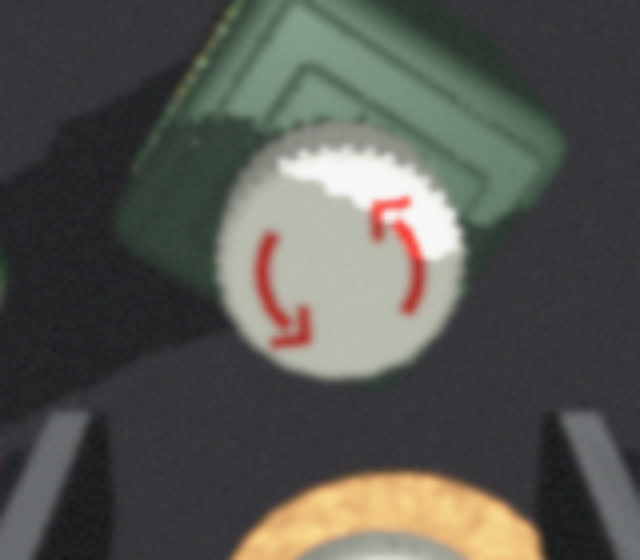

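View pics/w9.png

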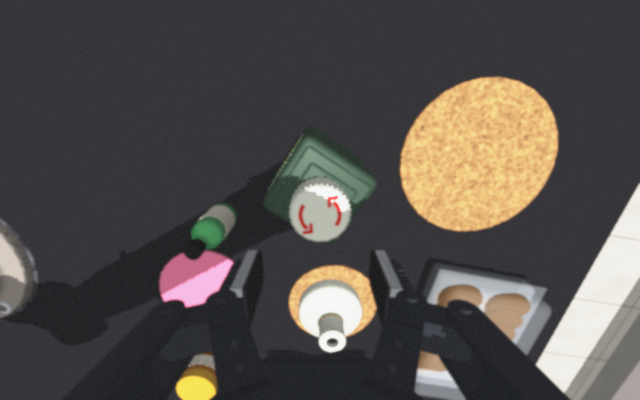

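```bash
python3 - <<'E'
from h import *
d=np.load("w9.npz")
y=np.radians(99.88); R=np.array([[np.cos(y),np.sin(y)],[np.sin(y),-np.cos(y)]])
P=back(d["K"],d["E"],320,214.2,.172); Q=P[:2]-R@[.0014,.0004]; print(P,Q,proj(*cam("top"),[*Q,.172]),proj(*cam("side"),[*Q,.172]))
E
```

```text
[0.509191  0.2340963 0.172    ] [0.50903715 0.23264843] [207.88203558 210.44196086] [263.66234939 273.90503355]
```

That is consistent with the fixed cameras to 3 mm, with the same offset as for the spout. I go down on the cap, grip it, then press with a force guard.

```bash
python3 - <<'E'
from h import *
X,Y=.509,.2325
F=lambda: np.round(robot.current_contact_force(),1)
print(F())
fingers.gripper_to(1.0)
robot.line_to([X,Y,.17],velocity=.1)
s=robot.line_to([X,Y,.126],velocity=.06,f_stop=5); print("down",s,robot.current_tool_pos(),F())
fingers.gripper_to(0.0,force=70); robot.pause(.1)
print("gap",robot.current_finger_gap(),F(),np.round(robot.current_torque(),2),robot.current_tool_pos(),robot.current_time_s())
f=save("side","s10"); cv2.imwrite("pics/s10c.png",cv2.resize(f[220:350,210:330],None,fx=4,fy=4))
E
```

```text
[-0.3 -0.4 -0.2]
down False [0.50924823 0.23273491 0.12629512] [-0.1  0.  -0.7]
gap 0.5391684065353004 [-0.9  0.1  4.3] [-0.12  0.26  0.01] [0.50917675 0.23261396 0.12663641] 22.95
```

View pics/s10c.png

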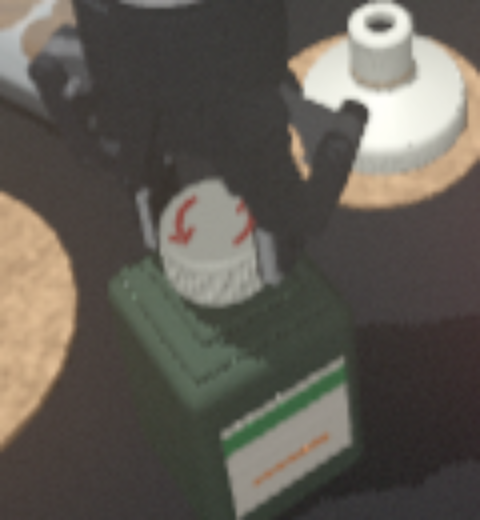

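The cap is gripped (gap 0.54, about 46–48 mm) and the tips are just above the shoulder. Now I press.

```bash
python3 - <<'E'
from h import *
X,Y=.509,.2325
F=lambda: np.round(robot.current_contact_force(),1)
z0=robot.current_tool_pos()[2]; print(z0,F())
s=robot.line_to([X,Y,.1165],velocity=.015,f_stop=14); robot.pause(.25)
p=robot.current_tool_pos(); print(s,p,"pressed mm",(z0-p[2])*1e3,F(),np.round(robot.current_torque(),2),robot.current_finger_gap(),robot.current_time_s())
E
```

```text
0.12653517935761424 [-1.1 -0.6  4.4]
True [0.5092438  0.23260015 0.12183594] pressed mm 4.699241852018282 [-2.2 -1.1  8.4] [-0.34  0.42  0.04] 0.5423859436948623 23.7333
```

```bash
python3 - <<'E'
from h import *
X,Y=.509,.2325
F=lambda: np.round(robot.current_contact_force(),1)
s=robot.line_to([X,Y,.1195],velocity=.01,f_stop=20); robot.pause(.3)
p=robot.current_tool_pos(); print(s,p,F(),np.round(robot.current_torque(),2),robot.current_finger_gap(),robot.current_time_s())
E
```

```text
False [0.50927249 0.23260399 0.12100294] [-3.2 -2.1 10.3] [-0.46  0.6   0.02] 0.5401507674395649 24.3167
```

```bash
python3 - <<'E'
from h import *
X,Y,Z=.509,.2325,.1175
F=lambda: np.round(robot.current_contact_force(),1)
s=robot.line_to([X,Y,Z],velocity=.01,f_stop=25); robot.pause(.25)
print(s,robot.current_tool_pos(),F(),robot.current_finger_gap())
for y in (120,140,160):
    robot.move_to([X,Y,Z],[180,0,y]); 
    print(y,robot.current_tool_pos(),robot.current_eef_rot()[2],F(),np.round(robot.current_torque(),2),robot.current_finger_gap(),robot.current_time_s())
f=save("side","s11"); cv2.imwrite("pics/s11c.png",cv2.resize(f[220:350,210:330],None,fx=4,fy=4))
E
```

```text
False [0.50938708 0.23268868 0.12084603] [-5.7 -4.6 19.4] 0.5400144428500528
120 [0.51031965 0.2336319  0.12086311] 120.02858298060099 [-3.4 -2.6 17.5] [-0.53  0.79  0.11] 0.5391435136060592 25.3167
140 [0.51065514 0.23403838 0.12089406] 140.0256830841466 [-2.8 -1.3 17.4] [-0.54  0.58  0.14] 0.5419397249032071 25.7167
160 [0.51119121 0.23437051 0.1209244 ] 160.01366409874566 [-0.9 -0.4 15.9] [-0.37  0.38  0.03] 0.5413515589440072 26.1083
```

View pics/s11c.png

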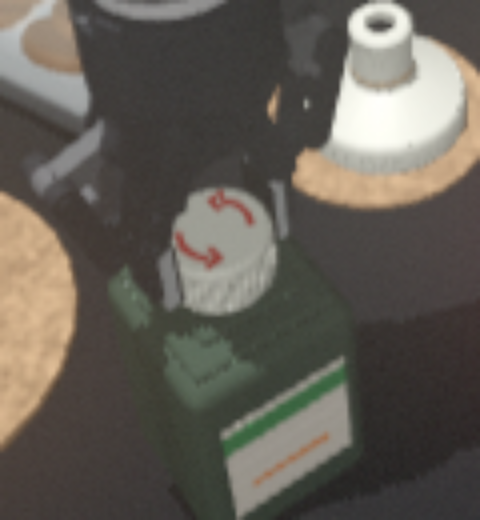

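The cap bottomed out and turned about 60° with the jaws; the arrows have rotated and the bottle's label has not moved. I unload it, then lift guarded.

```bash
python3 - <<'E'
from h import *
X,Y=.5110,.2342
F=lambda: np.round(robot.current_contact_force(),1)
robot.line_to([X,Y,.127],velocity=.03); robot.pause(.15); print(robot.current_tool_pos(),F(),robot.current_finger_gap())
s=robot.line_to([X,Y,.14],velocity=.03,f_stop=6); robot.pause(.1); print(s,robot.current_tool_pos(),F(),robot.current_finger_gap())
if not s:
    s=robot.line_to([X,Y,.186],velocity=.06,f_stop=6); robot.pause(.3); print(s,robot.current_tool_pos(),F(),robot.current_finger_gap())
print(robot.current_time_s())
f=save("side","s12"); cv2.imwrite("pics/s12c.png",cv2.resize(f[190:350,210:360],None,fx=3.6,fy=3.6))
save("wrist","w12")
E
```

```text
[0.51099879 0.23428529 0.12681784] [-0.7 -1.   4.8] 0.5419222019444901
False [0.51083943 0.23399139 0.13969561] [ 0.1  0.3 -0.6] 0.5456677654064604
False [0.51089162 0.23410414 0.18572408] [-0.3  0.1 -0.3] 0.5442103251798424
28.6833
```

View pics/s12c.png

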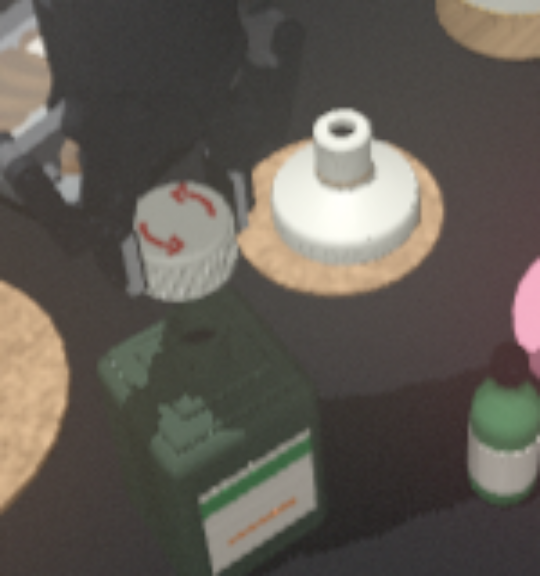

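View pics/w12.png

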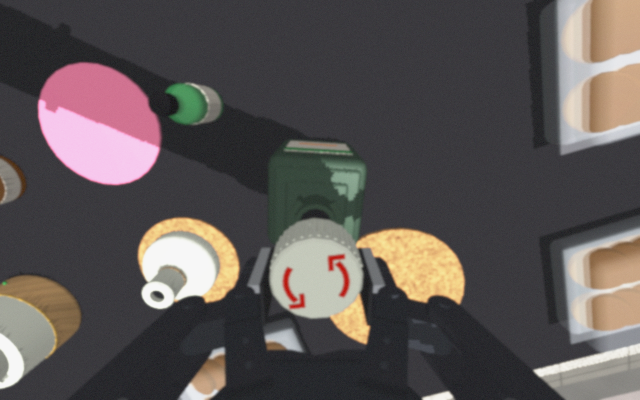

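The cap is held upright about 59 mm above its closed height, over the open mouth. The bottle is upright, the lid is on the mat, and the bystanders are where they were. I check that nothing is moving and hand in.

```bash
python3 - <<'E'
from h import *
print(robot.current_tool_pos(),np.abs(robot.current_dq()).max(),robot.current_finger_gap(),robot.current_time_s())
workorder.close_job()
E
```

```text
[0.51091865 0.23419404 0.18585617] 0.1368410084952688 0.5426192167386512 28.7833
the job is handed in; nothing more can be done
```

I did the whole job and handed it in at 28.8 s, well inside the 56 s limit; the hand-in gives no verdict.

- **Lid:** I twisted it about 55° anticlockwise, lifted it off and set it down upright on the smaller cork mat. By eye in the side view it is about 5 mm off centre.
- **Cap:** I pressed it to the bottom of its travel (about 5.5 mm) and turned it about 60° anticlockwise. The gripper now holds it upright about 59 mm above its closed height.
- **Last checks:** The final pictures show the bottle open, upright and in place, with the lid still on the mat. The finger gap is a steady 0.54 and the arm is nearly still (0.14°/s). In the final pictures the little oil bottle and balm jar look undisturbed, and I made no contact with the biscuit box, but I did not measure any of the three again.

Some checks failed or disagreed:

- **First grasp of the lid:** It closed on nothing. The fingertips sit about 37 mm farther back than documented, judging by the side view, so I corrected the heights and the second grasp held.
- **Camera positions:** The wrist camera and the fixed cameras disagreed by 3–5 mm. I used the bias-corrected wrist values for the spout and cap, and a compromise between the two for the mat.
- **Recognition after placing the lid:** The network did not find the lid in the top view because the arm blocked it, so I confirmed the placing from the side view.

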